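# Lay the last blank from the bench drawer

## Robot

A 6-joint arm with a two-finger parallel gripper is mounted at the origin on the work surface. World frame = base frame: x ahead of the robot, y to its left, z up, the work surface at z = 0. Lengths are in m, angles in rad, forces in N, time in s.
With the tool pointing down it reaches from about 0.3 to 0.825 m from the base axis. Payload 5.4 kg.
Tool frame: the origin (TCP) lies midway between the tips of the shut fingers; the grasp point (between the pads) lies 19 mm behind it; z points along the fingers, y is the direction in which the jaws open and shut (so a half turn about z gives the same grasp; the last joint's range is limited). The gripper opens to 92 mm and grips with 3 to 60 N. Pads are 20 mm wide; open, the fingers measure 128 mm over their backs; the gripper's body (75 mm by 189 mm) begins 69 mm behind the grasp point.
Start: joints at [1.062, 0.158, 1.597, -0, 1.386, -0.21], TCP at [0.169, 0.55, 0.215] pointing down, gripper open.
Joint ranges: [-2.91, 2.91], [-0.94, 2.29], [0.18, 2.7], [-1.29, 4.43], [0.17, 2.64], [-3, 3]. Speed limits (rad/s): [2.57, 2.57, 3.14, 3.14, 3.14, 3.14].

## Interface

Orientations are given as a unit quaternion [x, y, z, w].
In Python, from bench import * gives the robot as it stands. The module is installed in compiled form; this text tells all that it offers.
- The arm moves only by the tool play_rows, never from a script. Its argument "targets" is a list of rows, each a list of 3 entries, a list of its own where there are three numbers: the closure, from 0 (fully open) to 1 (shut), then the shift along the world's x, y, z in cm, then the turn, a rotation vector about the world's x, y, z in rad. A call has exactly 8 rows; each row shifts and turns the commanded pose from where the row before left it; what a row does not reach is not made up. A row lasts 1/10 s, in which the tool goes at most 50 mm and 8.59 degrees, less where a joint would pass 70% of its speed; a pose out of reach is approached as far as the arm can. A call is refused whole if a number of a shift passes 5 or a number of a turn 0.15, either way. A call with a gripper value outside its range is refused whole. The fingers move at their own pace and stop on an object; the grip force is fixed at half the most. Time passes only in rows, so rows that do not move let the fingers close, or fill a call up. It gives the time, the measured TCP pose, the force and the opening at its end, in the units of the state.
- state(): the state, without advancing time (a new reading comes with each control period).
- read_camera(name): name is "side" or "top"; returns the picture (400x640x3 uint8, red, green, blue); there is no depth.
- get_calibration(name): a dict with "vertical_fov" (degrees; the focal length in pixels is half the picture's height over the tangent of half this angle, whatever the lens; pixels are square), "cx", "cy" (the principal point, pixels), "world_to_cam" (4x4, takes a point from world to camera coordinates). Camera axes: x right, y up, looking along -z (the intrinsics and any distortion apply to the point x, -y, -z); pixel columns grow to the right and rows downward; lengths in m; the calibration is good to about 2 mm. A picture is of the moment at which its call begins. get_calibration takes no time and is no camera call.
- sign_off(): hands the job in, once; it reports no verdict.
Trained networks look in the newest picture that a camera, given by its name, has taken for a name from the list of things; names that differ only in an ending like _2 or _b are one class to them, and where a whole thing is asked for, a point or a joint stands for the part that bears it (a point fixed in the world has none). Each returns a list of dicts, best first, with "p" (0 to 1); they miss things now and then, are a little off and sometimes report something else, mostly with a low value. They report only what shows in the picture. A call takes as long as a camera call. They do not tell look-alikes from the thing itself.
- spot_in(camera, target): "box" ([centre column, centre row, width, height] in pixels, round what is visible of it).
- silhouettes(camera, target): "region" (400x640 bool, what is visible of it) and "box" ([centre column, centre row, width, height] in pixels, round what is visible of it).
The state is a dict: "t": time; "joint_pos": joint angles; "joint_velocities": joint speeds; "joint_torque": joint torques, N m; "eef_pos": TCP position; "eef_rot": TCP orientation; "wrist_force": force on the tool from outside, world axes, zero at the start; "wrist_torque": the same for the moment, N m; "gripper_width": opening from 0.0 (shut) to 1.0 (fully open).
Only numpy, scipy, OpenCV 4.12 (cv2) and the standard library are available. Lean on these libraries where they do the work, as an engineer would, in place of code of your own. Each camera call takes 0.05 s, during which the arm holds its last target. There are 200 camera calls.

## Task

The layer of beech blanks on the grey pallet board lacks its middle one, which is in the drawer of the low green bench unit. Pull the drawer open, lift the blank out and stand it on the bench, the same way up, and let go so that you can take it again by its two ends; then set it down, without dropping it, in the gap of the layer, crosswise between the two pairs and with its ends level with them. Finally shut the drawer fully, and leave the four laid blanks, the tape measure, the glue bottle and the spanner where they are.

Things in the scene. Friction and masses are not known exactly. Their poses are not given: they have to be found in the camera images.
- unit: The fixed low green drawer unit with a black rubber top, 280 mm wide (its y) and 104 mm high. Origin: on the bench surface straight below the middle of the handle when the drawer is shut; its x points into the unit (the drawer slides out along -x), z up. Its front face lies at x = 35 mm, its fixed top begins at x = 50 mm and ends at x = 295 mm.
- tray (a point): Centre of the floor of the drawer's front compartment, which holds the blank; moves with the drawer; axes as the unit's. 100 mm behind the handle, 22 mm above the bench. Inside 88 mm in x (from the drawer front to a plywood divider) and 238 mm in y, open above; front and side walls rise about 56 mm above this floor, the divider 46 mm.
- case_drawer0 (a joint): How far the drawer is open, in m: 0 shut (a hard stop), up to 0.18 fully out. It stays where it is left; it slides freely (about 1 N of friction plus 4 N s/m). At the start it may stand up to 8 mm open.
- case_drawer0_handle (a point): Middle of the drawer's aluminium bar handle, 62 mm above the bench; it moves with the drawer. The bar is 11 mm thick and 120 mm long along the unit's y, and 35 mm (to its axis) in front of the drawer front, so 29 mm are free behind it; two thin stays 51 mm either side of the middle.
- blank: The blank to be laid: a loose beech block 66 (its x) x 34 (its y) x 40 mm high, edges rounded 3 mm, about 63 g; origin at the centre of its underside, z up. At the start it lies in the drawer's compartment, its length (x) nearly along the slide; the compartment walls are too near its two ends for fingers, so grip it across its width there.
- pallet: Fixed grey board, 110 (its x) x 210 (its y) mm, top 24 mm above the bench. Origin at the centre of its underside. On it two laid blanks side by side at the -y end, two at the +y end, lengths along y; between the pairs a gap 42 mm wide in y for one blank with its length along the board's x. Each pair measures 69 mm in x. Fingers reach only the ends of a blank in the gap.
- gap (a point): Centre of the empty gap, on the board's top surface; axes as the board's. The blank's origin belongs here, its x along the board's x (either way round).
- laid0: Laid blank at about x = -17.5, y = -54 mm on the pallet board: a loose beech block 66 (its x) x 34 (its y) x 40 mm high, edges rounded 3 mm, about 63 g; origin at the centre of its underside, z up. To be left alone.
- laid1: Laid blank at about x = 17.5, y = -54 mm on the pallet board: a loose beech block 66 (its x) x 34 (its y) x 40 mm high, edges rounded 3 mm, about 63 g; origin at the centre of its underside, z up. To be left alone.
- laid2: Laid blank at about x = -17.5, y = 54 mm on the pallet board: a loose beech block 66 (its x) x 34 (its y) x 40 mm high, edges rounded 3 mm, about 63 g; origin at the centre of its underside, z up. To be left alone.
- laid3: Laid blank at about x = 17.5, y = 54 mm on the pallet board: a loose beech block 66 (its x) x 34 (its y) x 40 mm high, edges rounded 3 mm, about 63 g; origin at the centre of its underside, z up. To be left alone.
- tape: Red tape measure, 62 x 40 x 58 mm, loose on the unit's top. Leave alone.
- glue: White glue bottle with orange cap, 52 mm in diameter, 130 mm high, loose on the bench between unit and board; origin at the centre of its underside. Leave alone.
- spanner: Steel spanner, 160 mm long, loose on the bench in the middle, lying roughly along x, about 10 mm high. Leave alone.
Not all that is in view belongs to the job. Of the things that look like the pallet, take the one that is farthest to the robot's left at the start.

How it is judged:
By the outcome, as a careful person would: the job done as asked, in the order asked, and still so for the second after the job is handed in, with the robot touching nothing.
It also fails if it takes over 72 s, if anything falls off the work surface, if the arm or the gripper's body presses on something with over 40 N, if the wrist force passes 120 N, or if a joint passes its speed limit or range.

## Working session

There is one attempt and no reset: what is moved stays moved. The work goes in short steps, Python scripts to look and compute and a tool call to move; the robot and the scene stay as the last step left them, time stands still between calls to the robot, and variables do not carry over. Pictures are saved under pics/ and viewed, about 8 in all and at most 12, crops included, and the job is handed in when it is done.

Besides the shell and the picture viewer there is one more tool, called after "Emit:" by a JSON object that holds its "name" and its "arguments". play_rows: Moves the arm, as the interface text tells. Its arguments: {"type":"object","properties":{"targets":{"type":"array"}},"required":["targets"]}

```bash
mkdir -p pics; ls; python3 - <<'E'
from bench import *
import cv2
for n in("side","top"):
    im=read_camera(n); cv2.imwrite(f"pics/{n}0.png",im[:,:,::-1])
    c=get_calibration(n); print(n,c)
s=state(); print(s['t'],s['eef_pos'],s['eef_rot'],s['gripper_width'],s['wrist_force'])
E
```

```text
pics
side {'vertical_fov': 57.182123907210915, 'cx': 314.54175581378405, 'cy': 204.9172690202923, 'world_to_cam': array([[ 0.83012536, -0.55727984,  0.01819534, -0.48405433],
       [ 0.41390232,  0.63775868,  0.64957581, -0.30640217],
       [-0.37359974, -0.53169826,  0.76007907, -0.57811732],
       [ 0.        ,  0.        ,  0.        ,  1.        ]])}
top {'vertical_fov': 51.044135507604295, 'cx': 319.276758253806, 'cy': 207.2157955222001, 'world_to_cam': array([[-0.09047367, -0.99587238, -0.00726028,  0.07200965],
       [ 0.96992218, -0.08976564,  0.2262589 , -0.60174987],
       [-0.22597671,  0.01342857,  0.97404014, -0.73979666],
       [ 0.        ,  0.        ,  0.        ,  1.        ]])}
0.1 [0.16900361 0.54903557 0.21376272] [ 1.48849182e-01  9.88859581e-01 -7.53658739e-04 -2.87174497e-04] 1.0016267208814333 [-0.43180709  0.65933523  0.46506914]
```

View pics/top0.png

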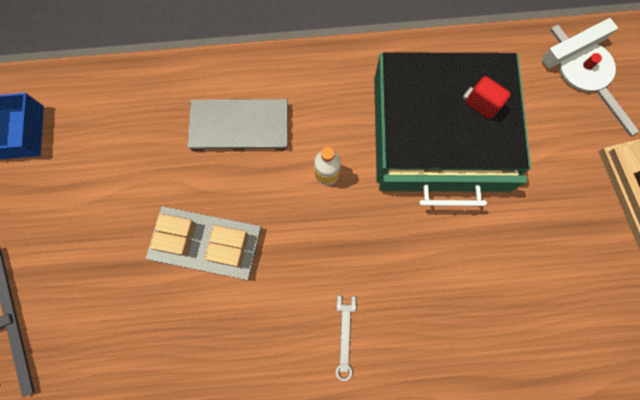

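View pics/side0.png

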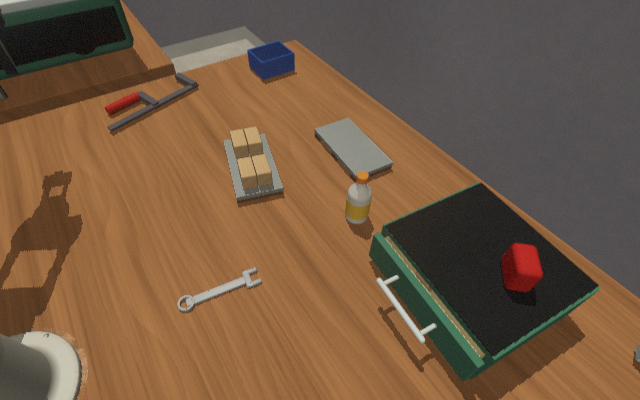

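The top view shows the pallet with its four blanks at about (203,243), with an empty grey look-alike board at (238,125). The drawer handle is at (453,203), the spanner at (345,338) and the glue at (327,165). The side view agrees.

```bash
cat > h.py <<'E'
from bench import *
import numpy as np, cv2
def cal(n):
    c=get_calibration(n); return c, 200/np.tan(np.radians(c['vertical_fov']/2)), np.array(c['world_to_cam'])
def back(n,uv,z):
    c,f,T=cal(n); uv=np.atleast_2d(uv).astype(float)
    d=np.c_[(uv[:,0]-c['cx'])/f,-(uv[:,1]-c['cy'])/f,-np.ones(len(uv))]@T[:3,:3]
    o=-T[:3,:3].T@T[:3,3]; s=(z-o[2])/d[:,2]; return o+s[:,None]*d
def proj(n,P):
    c,f,T=cal(n); p=np.atleast_2d(P)@T[:3,:3].T+T[:3,3]
    return np.c_[c['cx']+f*p[:,0]/-p[:,2],c['cy']-f*p[:,1]/-p[:,2]]
def sil(n,t,k=6): return [d for d in silhouettes(n,t)][:k]
def rect(n,reg,z):
    ys,xs=np.nonzero(reg); P=back(n,np.c_[xs,ys],z)[:,:2]
    (c,s,a)=cv2.minAreaRect((P*1000).astype(np.float32)); return np.round(c,1),np.round(s,1),round(a,1)
E
python3 - <<'E'
from h import *
for n in("top","side"):
    read_camera(n)
    for t,z in(("pallet",.024),("laid0",.064),("case_drawer0_handle",.062),("unit",.104),("glue",.0),("spanner",.005),("tape",.16)):
        for d in sil(n,t): print(n,t,round(d['p'],2),np.round(d['box']),*rect(n,d['region'],z))
np.set_printoptions(precision=3,suppress=True)
# hand-picked points from top picture: board corners, unit top corners, handle ends
print('board',back("top",[[162,207],[261,226],[250,278],[147,258]],.024)[:,:2])
print('handle',back("top",[[421,203],[486,203]],.062)[:,:2], back("side",[[380,282],[423,338]],.062)[:,:2])
print('unit back',back("top",[[381,54],[519,54],[385,180],[526,178]],.104)[:,:2])
im={n:read_camera(n) for n in("top","side")}
a=cv2.resize(im["top"][190:290,130:280],None,fx=4,fy=4,interpolation=2); b=cv2.resize(im["top"][130:220,370:540],None,fx=4,fy=4,interpolation=2)
o=np.zeros((400+0,600,3),np.uint8); cv2.imwrite("pics/c1.png",a[:,:,::-1]); cv2.imwrite("pics/c2.png",b[:,:,::-1])
E
```

```text
top pallet 0.81 [237. 125. 101.  56.] [814.4 173.2] [210.7 120.1] 85.4
top pallet 0.72 [204. 243. 111.  73.] [565.5 253.2] [210.1 110.4] 73.3
top laid0 0.82 [225. 255.  44.  26.] [531.6 204. ] [73.8 36.1] 72.2
top laid0 0.73 [230. 238.  38.  27.] [565.  192.8] [74.1 36.2] 71.4
top laid0 0.69 [330. 167.  27.  32.] [689.7  -7.3] [49.9 75.3] 84.7
top laid0 0.65 [175. 225.  41.  31.] [595.1 295.9] [78.5 37.5] 73.4
top laid0 0.57 [171. 245.  41.  26.] [562.9 305.2] [77.8 38.1] 72.5
top case_drawer0_handle 0.76 [453. 187. 144.  32.] [ 622.5 -248.6] [290.7  71.4] 84.1
top unit 0.86 [453. 129. 155. 154.] [ 737.2 -248.5] [293.  319.2] 84.3
top glue 0.92 [325. 167.  26.  36.] [711.6  -7.8] [54.  85.8] 84.2
top spanner 0.59 [346. 339.  22.  84.] [357.5 -11.8] [ 35.9 157.2] 83.4
top tape 0.85 [486.  97.  43.  44.] [ 762.6 -303.6] [64.4 69.3] 43.5
side pallet 0.85 [255. 166.  65.  67.] [562.  247.2] [226.6 111.5] 73.5
side pallet 0.68 [427. 307. 117. 148.] [ 646.6 -231. ] [306.6  84. ] 84.2
side pallet 0.55 [355. 149.  79.  61.] [810.9 169.9] [230.8 127. ] 85.8
side pallet 0.22 [423. 283.  10.  1
[... 208 characters left out ...]
9.  30.] [528.  191.2] [102.2  39.2] 71.9
side laid0 0.55 [238. 142.  17.  30.] [557.2 292.5] [105.7  34.9] 74.8
side case_drawer0_handle 0.78 [429. 308. 114. 147.] [ 626.5 -239.5] [288.4  79.8] 84.6
side glue 0.91 [360. 197.  30.  56.] [736.2  38.9] [172.1  56.1] 44.5
side spanner 0.81 [219. 288.  84.  43.] [356.6 -10.1] [ 39.4 157.9] 82.5
side tape 0.92 [522. 267.  41.  50.] [ 752.2 -318.1] [95.5 57.6] 37.6
side tape 0.3 [262. 172.  15.  27.] [519.  88.] [81.7 27.2] 72.3
board [[0.646 0.337]
 [0.588 0.137]
 [0.486 0.165]
 [0.544 0.367]]
handle [[ 0.598 -0.182]
 [ 0.586 -0.307]] [[ 0.597 -0.186]
 [ 0.59  -0.302]]
unit back [[ 0.902 -0.135]
 [ 0.876 -0.411]
 [ 0.639 -0.11 ]
 [ 0.618 -0.373]]
```

Emit:
{"name": "play_rows", "arguments": {"targets": [[0.78, [1.76, -3.3, 0], [0, 0, -0.057]], [0.78, [1.76, -3.3, 0], [0, 0, -0.057]], [0.78, [1.76, -3.3, 0], [0, 0, -0.057]], [0.78, [1.76, -3.3, 0], [0, 0, -0.057]], [0.78, [1.76, -3.3, 0], [0, 0, -0.057]], [0.78, [1.76, -3.3, 0], [0, 0, -0.057]], [0.78, [1.76, -3.3, 0], [0, 0, -0.057]], [0.78, [1.76, -3.3, 0], [0, 0, -0.057]]]}}

```text
t: 1.8
eef_pos: [0.3106, 0.2842, 0.2148]
eef_rot: [0.369, 0.929, 0.0, 0.0]
wrist_force: [0.3, 0.1, -0.8]
gripper_width: 0.323
```

Emit:
{"name": "play_rows", "arguments": {"targets": [[0.78, [1.76, -3.3, 0], [0, 0, -0.057]], [0.78, [1.76, -3.3, 0], [0, 0, -0.057]], [0.78, [1.76, -3.3, 0], [0, 0, -0.057]], [0.78, [1.76, -3.3, 0], [0, 0, -0.057]], [0.78, [1.76, -3.3, 0], [0, 0, -0.057]], [0.78, [1.76, -3.3, 0], [0, 0, -0.057]], [0.78, [1.76, -3.3, 0], [0, 0, -0.057]], [0.78, [1.76, -3.3, 0], [0, 0, -0.057]]]}}

```text
t: 2.6
eef_pos: [0.4515, 0.0199, 0.2148]
eef_rot: [0.57, 0.821, 0.0, 0.0]
wrist_force: [0.1, 0.5, -0.0]
gripper_width: 0.223
```

Emit:
{"name": "play_rows", "arguments": {"targets": [[0.78, [1.76, -3.3, 0], [0, 0, -0.057]], [0.78, [1.76, -3.3, 0], [0, 0, -0.057]], [0.78, [1.76, -3.3, 0], [0, 0, -0.057]], [0.78, [1.76, -3.3, -2], [0, 0, -0.057]], [0.78, [1.76, -3.3, -2], [0, 0, -0.057]], [0.78, [1.76, -3.3, -2], [0, 0, -0.057]], [0.78, [1.76, -3.3, -2], [0, 0, -0.057]], [0.78, [1.76, -3.3, -2], [0, 0, -0.057]]]}}

```text
t: 3.4
eef_pos: [0.5922, -0.2439, 0.1137]
eef_rot: [0.741, 0.671, 0.0, 0.0]
wrist_force: [0.1, 0.8, 0.7]
gripper_width: 0.221
```

```bash
cat >> h.py <<'E'
from scipy.spatial.transform import Rotation as R
def st():
    s=state(); M=R.from_quat(s['eef_rot']).as_matrix(); y=M[:,1]
    print('t%.2f'%s['t'],'pos',np.round(s['eef_pos']*1000,1),'jaw %.2f'%np.degrees(np.arctan2(y[1],y[0])),'z',np.round(M[:,2],3),'w %.1f'%(92*s['gripper_width']),'F',np.round(s['wrist_force'],1),'q6 %.2f'%s['joint_pos'][5])
E
python3 - <<'E'
from h import *
st()
im={n:read_camera(n) for n in("top","side")}
a=cv2.resize(im["top"][120:240,360:560],None,fx=3,fy=3,interpolation=2); b=cv2.resize(im["side"][200:400,330:530],None,fx=2,fy=2,interpolation=2)
o=np.zeros((760,600,3),np.uint8);o[:360]=a;o[360:,:400]=b
cv2.imwrite("pics/c3.png",cv2.resize(o,(474,600),interpolation=3)[:,:,::-1])
E
```

```text
t3.40 pos [ 592.2 -243.9  113.7] jaw -5.65 z [ 0.  0. -1.] w 20.3 F [0.1 0.8 0.7] q6 -0.48
```

View pics/c3.png

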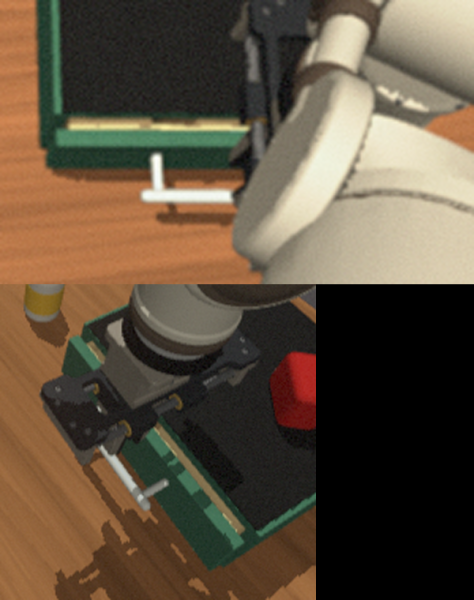

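The gripper sits over the handle, with the jaws along the slide. Next I descend with little clearance.

Emit:
{"name": "play_rows", "arguments": {"targets": [[0.78, [0.05, 0, -2], [0, 0, 0]], [0.78, [0, 0, -1.5], [0, 0, 0]], [0.78, [0, 0, -1], [0, 0, 0]], [0.78, [0, 0, -0.5], [0, 0, 0]], [0.78, [0, 0, -0.5], [0, 0, 0]], [0.78, [0, 0, -0.5], [0, 0, 0]], [0.78, [0, 0, -0.5], [0, 0, 0]], [0.78, [0, 0, 0], [0, 0, 0]]]}}

```text
t: 4.3
eef_pos: [0.5918, -0.2423, 0.049]
eef_rot: [0.74, 0.672, -0.0, -0.0]
wrist_force: [-0.1, 0.3, -0.1]
gripper_width: 0.219
```

Emit:
{"name": "play_rows", "arguments": {"targets": [[1, [0, 0, -0.5], [0, 0, 0]], [1, [0, 0, 0], [0, 0, 0]], [1, [0, 0, 0], [0, 0, 0]], [1, [0, 0, 0], [0, 0, 0]], [1, [0, 0, 0], [0, 0, 0]], [1, [0, 0, 0], [0, 0, 0]], [1, [-0.5, 0.05, 0], [0, 0, 0]], [1, [-1, 0.1, 0], [0, 0, 0]]]}}

```text
t: 5.1
eef_pos: [0.5769, -0.2411, 0.0442]
eef_rot: [0.74, 0.672, -0.0, 0.0]
wrist_force: [1.3, -2.9, -6.5]
gripper_width: 0.108
```

Emit:
{"name": "play_rows", "arguments": {"targets": [[1, [-2, 0.2, 0], [0, 0, 0]], [1, [-2.2, 0.22, 0], [0, 0, 0]], [1, [-2.2, 0.22, 0], [0, 0, 0]], [1, [-2.2, 0.22, 0], [0, 0, 0]], [1, [-2.2, 0.22, 0], [0, 0, 0]], [1, [-2.2, 0.22, 0], [0, 0, 0]], [1, [-1.5, 0.15, 0], [0, 0, 0]], [1, [-0.5, 0.05, 0], [0, 0, 0]]]}}

```text
t: 5.9
eef_pos: [0.4252, -0.2262, 0.0442]
eef_rot: [0.74, 0.672, -0.001, -0.0]
wrist_force: [0.9, -3.9, -10.8]
gripper_width: 0.111
```

Emit:
{"name": "play_rows", "arguments": {"targets": [[0.78, [0, 0, 0], [0, 0, 0]], [0.78, [0, 0, 0], [0, 0, 0]], [0.78, [0, 0, 0], [0, 0, 0]], [0.78, [0, 0, 1], [0, 0, 0]], [0.78, [0, 0, 2], [0, 0, 0]], [0.78, [0, 0, 4], [0, 0, 0]], [0.7, [0, 0, 5], [0, 0, 0]], [0.5, [0, 4, 3], [0, 0, -0.1]]]}}

```text
t: 6.7
eef_pos: [0.4289, -0.1893, 0.2]
eef_rot: [0.775, 0.632, 0.0, 0.004]
wrist_force: [1.1, 1.1, 0.1]
gripper_width: 0.368
```

Emit:
{"name": "play_rows", "arguments": {"targets": [[0, [0, 3.5, 0], [0, 0, -0.147]], [0, [0, 3.5, 0], [0, 0, -0.147]], [0, [0, 3.5, 0], [0, 0, -0.147]], [0, [0, 3.5, 0], [0, 0, -0.147]], [0, [0, 3.5, 0], [0, 0, -0.147]], [0, [0, 3.5, 0], [0, 0, -0.147]], [0, [0, 3.5, 0], [0, 0, -0.147]], [0, [0, 3.5, 0], [0, 0, -0.147]]]}}

```text
t: 7.5
eef_pos: [0.4275, 0.0894, 0.1957]
eef_rot: [0.994, 0.11, 0.001, 0.0]
wrist_force: [-0.1, -0.6, 0.3]
gripper_width: 1.0
```

```bash
python3 - <<'E'
from h import *
st()
im={n:read_camera(n) for n in("top","side")}
for n in im:
    for d in sil(n,"blank"): print(n,round(d['p'],2),np.round(d['box']),*rect(n,d['region'],.062))
    for d in sil(n,"tray"): print(n,'tray',round(d['p'],2),np.round(d['box']))
print(proj("top",[.5255,-.238,.022]))
a=cv2.resize(im["top"][100:300,360:560],None,fx=2,fy=2,interpolation=2); b=cv2.resize(im["side"][220:400,260:560],None,fx=2,fy=2,interpolation=2)
o=np.zeros((400,400,3),np.uint8);o[:]=a
cv2.imwrite("pics/c4.png",np.hstack([a,cv2.resize(b,(400,240)) if 0 else cv2.copyMakeBorder(cv2.resize(b,(400,240)),0,160,0,0,0)])[:,:,::-1])
E
```

```text
t7.50 pos [427.5  89.4 195.7] jaw -77.41 z [ 0.001  0.    -1.   ] w 92.0 F [-0.1 -0.6  0.3] q6 1.28
top 0.95 [439. 240.  25.  41.] [ 526.8 -203.5] [44.3 69.5] 84.8
top tray 0.78 [459. 231. 155. 123.]
side 0.87 [357. 318.  40.  37.] [ 523.1 -212.2] [43.3 72.9] 87.2
side tray 0.88 [388. 317. 196. 165.]
[[449.54554592 239.97388266]]
```

View pics/c4.png

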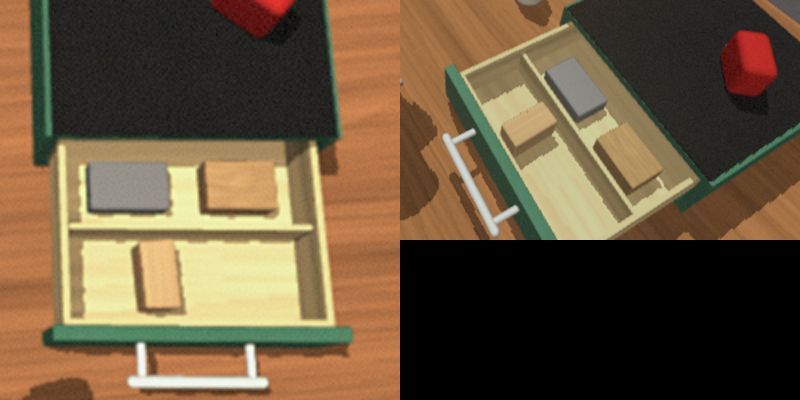

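The blank stands in the front compartment, at about (438,238) in the top view, with decoys behind the divider. I fit its box pose to both silhouettes, and fit the laid blanks the same way to get the gap pose.

```bash
cat >> h.py <<'E'
from scipy.optimize import minimize
B=np.array([[sx*.033,sy*.017,z] for sx in(-1,1) for sy in(-1,1) for z in(0,.04)])
def fitbox(regs,x0,z0):
    """regs: {cam: mask}; fit x,y,yaw of a blank by silhouette overlap (4x supersampled)"""
    def mask(n,p):
        P=B@R.from_euler('z',p[2]).as_matrix().T+[p[0],p[1],z0]
        m=np.zeros((1600,2560),np.uint8); h=cv2.convexHull(((proj(n,P)+.5)*4).astype(np.float32))
        cv2.fillConvexPoly(m,h.astype(np.int32),1); return m
    big={n:cv2.resize(r.astype(np.uint8),(2560,1600),interpolation=0) for n,r in regs.items()}
    def cost(q):
        p=[q[0]/1000,q[1]/1000,q[2]/50]; c=0
        for n in big:
            m=mask(n,p); c+=1-(m&big[n]).sum()/(m|big[n]).sum()
        return c
    q0=np.array([x0[0]*1000,x0[1]*1000,x0[2]*50])
    r=minimize(cost,q0,method='Nelder-Mead',options=dict(initial_simplex=q0+np.array([[0,0,0],[8,0,0],[0,8,0],[0,0,8]]),xatol=.1,fatol=1e-4))
    return np.round([r.x[0],r.x[1],np.degrees(r.x[2]/50)],1),round(r.fun,3)
E
python3 - <<'E'
from h import *
S={}
for n in("top","side"):
    read_camera(n); S[n]=sil(n,"blank")[0]['region']
for r in({"top":S["top"]},{"side":S["side"]},S): print(list(r),fitbox(r,(.522,-.21,-.08),.022))
L={n:sil(n,"laid0",8) for n in S}
a=np.radians(-16.5); c=np.array([.5655,.2525]); Q=R.from_euler('z',a).as_matrix()[:2,:2]
res=[]
for k,(x,y) in enumerate([(-.0175,-.054),(.0175,-.054),(-.0175,.054),(.0175,.054)]):
    w=c+Q@[x,y]; regs={}
    for n in S:
        u=proj(n,[w[0],w[1],.05])[0]
        d=min(L[n],key=lambda d:np.hypot(*(np.array(d['box'][:2])-u)))
        if np.hypot(*(np.array(d['box'][:2])-u))<10: regs[n]=d['region']
    for rr in [{n:regs[n]} for n in regs]: 
        f=fitbox(rr,(w[0],w[1],a+np.pi/2),.024); print(k,list(rr),f)
E
```

```text
['top'] (array([ 529. , -208.4,   -1.8]), np.float64(0.051))
['side'] (array([ 528.8, -206.8,   -1. ]), np.float64(0.057))
['top', 'side'] (array([ 529.1, -207.5,   -1.4]), np.float64(0.122))
0 ['top'] (array([540.8, 209. ,  60.6]), np.float64(0.68))
0 ['side'] (array([533.3, 210.6,  70.9]), np.float64(0.096))
1 ['side'] (array([567.1, 199.7,  73.4]), np.float64(0.084))
2 ['top'] (array([565. , 311.9,  71.9]), np.float64(0.178))
3 ['top'] (array([599.7, 303.1,  70.5]), np.float64(0.146))
3 ['side'] (array([605.4, 300.7,  66.5]), np.float64(0.568))
```

Emit:
{"name": "play_rows", "arguments": {"targets": [[0, [1.27, -3.71, 0], [0, 0, -0.0305]], [0, [1.27, -3.71, 0], [0, 0, -0.0305]], [0, [1.27, -3.71, 0], [0, 0, -0.0305]], [0, [1.27, -3.71, 0], [0, 0, -0.0305]], [0, [1.27, -3.71, 0], [0, 0, -0.0305]], [0, [1.27, -3.71, -1], [0, 0, -0.0305]], [0, [1.27, -3.71, -2], [0, 0, -0.0305]], [0, [1.27, -3.71, -3], [0, 0, -0.0305]]]}}

```text
t: 8.9
eef_pos: [0.5306, -0.212, 0.1357]
eef_rot: [1.0, -0.01, 0.002, 0.001]
wrist_force: [1.1, 0.4, -0.0]
gripper_width: 1.003
```

Emit:
{"name": "play_rows", "arguments": {"targets": [[0, [0, 0, -3], [0, 0, 0]], [0, [0, 0, -3], [0, 0, 0]], [0, [0, 0, -2], [0, 0, 0]], [0, [0, 0, -1.5], [0, 0, 0]], [0, [0, 0, -0.8], [0, 0, 0]], [0, [0, 0, -0.5], [0, 0, 0]], [0, [0, 0, 0], [0, 0, 0]], [0, [0, 0, 0], [0, 0, 0]]]}}

```text
t: 9.7
eef_pos: [0.5298, -0.2095, 0.0276]
eef_rot: [1.0, -0.009, 0.001, 0.001]
wrist_force: [-0.9, 0.8, -0.7]
gripper_width: 1.001
```

```bash
python3 -c "
from h import *
st()"
```

```text
t9.70 pos [ 529.8 -209.5   27.6] jaw -91.08 z [ 0.002 -0.001 -1.   ] w 92.1 F [-0.9  0.8 -0.7] q6 1.00
```

Emit:
{"name": "play_rows", "arguments": {"targets": [[1, [0, 0, 0], [0, 0, 0]], [1, [0, 0, 0], [0, 0, 0]], [1, [0, 0, 0], [0, 0, 0]], [1, [0, 0, 0], [0, 0, 0]], [1, [0, 0, 0], [0, 0, 0]], [1, [0, 0, 0], [0, 0, 0]], [1, [0, 0, 0], [0, 0, 0]], [1, [0, 0, 0], [0, 0, 0]]]}}

```text
t: 10.5
eef_pos: [0.529, -0.209, 0.0266]
eef_rot: [1.0, -0.009, -0.0, -0.0]
wrist_force: [0.2, 0.6, 0.5]
gripper_width: 0.37
```

Emit:
{"name": "play_rows", "arguments": {"targets": [[1, [0, 0, 0.5], [0, 0, 0]], [1, [0, 0, 1], [0, 0, 0]], [1, [0, 0, 2], [0, 0, 0]], [1, [0, 0, 2], [0, 0, 0]], [1, [0, 0, 2], [0, 0, 0]], [1, [0, 0, 2], [0, 0, 0]], [1, [0, 0, 2], [0, 0, 0]], [1, [0, 0, 0.5], [0, 0, 0]]]}}

```text
t: 11.3
eef_pos: [0.5306, -0.2101, 0.1501]
eef_rot: [1.0, -0.009, 0.002, 0.002]
wrist_force: [0.3, 0.8, -0.1]
gripper_width: 0.367
```

Emit:
{"name": "play_rows", "arguments": {"targets": [[1, [-1.63, 4, 0], [0, 0, -0.033]], [1, [-1.63, 4, 0], [0, 0, -0.033]], [1, [-1.63, 4, 0], [0, 0, -0.033]], [1, [-1.63, 4, 0], [0, 0, -0.033]], [1, [-1.63, 4, 0], [0, 0, -0.033]], [1, [-1.63, 4, 0], [0, 0, -0.033]], [1, [-1.63, 4, 0], [0, 0, -0.033]], [1, [-1.63, 4, 0], [0, 0, -0.033]]]}}

```text
t: 12.1
eef_pos: [0.3975, 0.1123, 0.1464]
eef_rot: [0.99, -0.142, 0.0, -0.0]
wrist_force: [0.1, 0.7, -1.0]
gripper_width: 0.367
```

Emit:
{"name": "play_rows", "arguments": {"targets": [[1, [0, 0, -1], [0, 0, 0]], [1, [0, 0, -3], [0, 0, 0]], [1, [0, 0, -4], [0, 0, 0]], [1, [0, 0, -3], [0, 0, 0]], [1, [0, 0, -1.5], [0, 0, 0]], [1, [0, 0, -1], [0, 0, 0]], [1, [0, 0, -0.5], [0, 0, 0]], [1, [0, 0, 0], [0, 0, 0]]]}}

```text
t: 12.9
eef_pos: [0.3987, 0.1106, 0.0064]
eef_rot: [0.99, -0.141, -0.0, 0.0]
wrist_force: [0.2, 0.6, -1.1]
gripper_width: 0.366
```

```bash
python3 -c "
from h import *
st()"
```

```text
t12.90 pos [398.7 110.6   6.4] jaw -106.23 z [-0. -0. -1.] w 33.7 F [ 0.2  0.6 -1.1] q6 1.83
```

Emit:
{"name": "play_rows", "arguments": {"targets": [[1, [0, 0, -0.1], [0, 0, 0]], [1, [0, 0, -0.05], [0, 0, 0]], [1, [0, 0, 0], [0, 0, 0]], [1, [0, 0, 0], [0, 0, 0]], [1, [0, 0, 0], [0, 0, 0]], [1, [0, 0, 0], [0, 0, 0]], [1, [0, 0, 0], [0, 0, 0]], [1, [0, 0, 0], [0, 0, 0]]]}}

```text
t: 13.7
eef_pos: [0.3986, 0.1109, 0.0051]
eef_rot: [0.99, -0.141, -0.0, -0.0]
wrist_force: [-0.2, -0.1, -0.8]
gripper_width: 0.37
```

```bash
python3 -c "
from h import *
st()"
```

```text
t13.70 pos [398.6 110.9   5.1] jaw -106.21 z [-0.  0. -1.] w 34.1 F [-0.2 -0.1 -0.8] q6 1.83
```

Emit:
{"name": "play_rows", "arguments": {"targets": [[1, [0, 0, -0.05], [0, 0, 0]], [1, [0, 0, -0.03], [0, 0, 0]], [1, [0, 0, 0], [0, 0, 0]], [1, [0, 0, 0], [0, 0, 0]], [1, [0, 0, 0], [0, 0, 0]], [1, [0, 0, 0], [0, 0, 0]], [1, [0, 0, 0], [0, 0, 0]], [1, [0, 0, 0], [0, 0, 0]]]}}

```text
t: 14.5
eef_pos: [0.3987, 0.1109, 0.0045]
eef_rot: [0.99, -0.141, -0.0, 0.0]
wrist_force: [-3.2, 0.2, 5.4]
gripper_width: 0.364
```

Emit:
{"name": "play_rows", "arguments": {"targets": [[0.4, [0, 0, 0], [0, 0, 0]], [0.2, [0, 0, 0], [0, 0, 0]], [0, [0, 0, 0], [0, 0, 0]], [0, [0, 0, 0], [0, 0, 0]], [0, [0, 0, 2], [0, 0, 0]], [0, [0, 0, 3], [0, 0, 0]], [0, [0, 0, 4], [0, 0, 0]], [0, [0, 0, 4], [0, 0, 0]]]}}

```text
t: 15.3
eef_pos: [0.398, 0.1109, 0.1353]
eef_rot: [0.99, -0.141, -0.001, 0.0]
wrist_force: [0.7, 0.0, -0.4]
gripper_width: 1.002
```

Emit:
{"name": "play_rows", "arguments": {"targets": [[0, [-1, -3, 0], [0, 0, 0.15]], [0, [-1, -3, 0], [0, 0, 0.15]], [0, [-1, -3, 0], [0, 0, 0.15]], [0, [-1, -3, 0], [0, 0, 0.15]], [0, [0, -3, 0], [0, 0, 0.15]], [0, [0, -3, 0], [0, 0, 0.15]], [0, [0, -2, 0], [0, 0, 0.15]], [0, [0, 0, 0], [0, 0, 0.15]]]}}

```text
t: 16.1
eef_pos: [0.3617, -0.0809, 0.1346]
eef_rot: [0.907, 0.42, 0.0, 0.001]
wrist_force: [0.3, -0.3, 0.7]
gripper_width: 0.999
```

```bash
python3 - <<'E'
from h import *
st(); S={}; im={}
L={}
for n in("top","side"):
    im[n]=read_camera(n); L[n]=sil(n,"laid0",10)
def near(w,z,yaw):
    for n in L:
        u=proj(n,[w[0],w[1],z+.025])[0]; 
        if not L[n]: continue
        d=min(L[n],key=lambda d:np.hypot(*(np.array(d['box'][:2])-u))); e=np.hypot(*(np.array(d['box'][:2])-u))
        if e<8: print(n,round(d['p'],2),fitbox({n:d['region']},(w[0],w[1],yaw),z))
        else: print(n,'none',round(e))
print('blank'); near((.3987,.1109),0,np.radians(-16.2))
a=np.radians(-17); c=np.array([.5665,.2535]); Q=R.from_euler('z',a).as_matrix()[:2,:2]
for k,q in enumerate([(-.0175,-.054),(.0175,-.054),(-.0175,.054),(.0175,.054)]): print(k); near(c+Q@q,.024,a+np.pi/2)
t=cv2.resize(im["top"][190:330,130:330],None,fx=4,fy=4,interpolation=2)
cv2.imwrite("pics/c5.png",t[:,:,::-1])
E
```

```text
t16.10 pos [361.7 -80.9 134.6] jaw -40.30 z [ 0.    -0.001 -1.   ] w 91.9 F [ 0.3 -0.3  0.7] q6 0.15
blank
top none 85
side none 69
0
top 0.88 (array([533.4, 208.9,  74.3]), np.float64(0.078))
side 0.93 (array([533.1, 211.3,  74.4]), np.float64(0.068))
1
top 0.87 (array([567.9, 197.8,  71.6]), np.float64(0.078))
side 0.59 (array([568.1, 202.6,  72.1]), np.float64(0.139))
2
top 0.68 (array([564.6, 311.6,  73.3]), np.float64(0.082))
side 0.89 (array([564. , 316.7,  71.7]), np.float64(0.171))
3
top 0.76 (array([599.7, 301.5,  73.2]), np.float64(0.059))
side 0.86 (array([599.5, 305.4,  71.1]), np.float64(0.111))
```

View pics/c5.png

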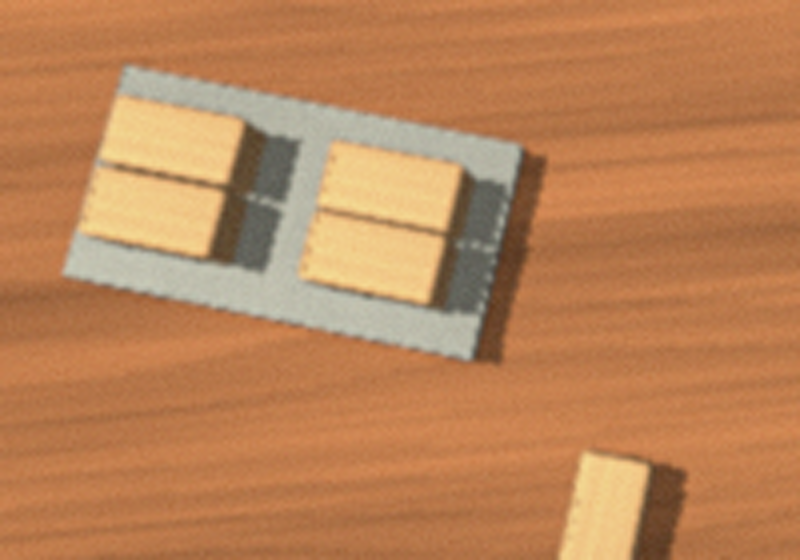

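```bash
python3 - <<'E'
from h import *
st()
for n in("top","side"):
    read_camera(n)
    for d in sil(n,"blank",10):
        if abs(d['box'][0]-proj(n,[.3987,.1109,.02])[0,0])<20: print(n,round(d['p'],2),d['box'],fitbox({n:d['region']},(.3987,.1109,-.283),0))
    for d in sil(n,"pallet"): print(n,'pallet',round(d['p'],2),np.round(d['box']),*rect(n,d['region'],.024))
# photo-edge check of the gap in the top view at board level: gap end faces along gap axis
im=cv2.cvtColor(read_camera("top"),cv2.COLOR_RGB2HSV)
c=np.array([.5663,.2545]);a=np.radians(-17);Q=R.from_euler('z',a).as_matrix()[:2,:2]
for x in(-.02,-.01,.01,.02):  # saturation profile along board y at top-face height
    ys=np.arange(-.036,.0361,.002); P=np.array([np.r_[c+Q@[x,y],.064] for y in ys]); u=proj("top",P).astype(np.float32)
    print(x,cv2.remap(im[:,:,1],u[:,0],u[:,1],1).ravel())
E
```

```text
t16.30 pos [361.5 -78.6 134.3] jaw -40.66 z [-0.  0. -1.] w 92.0 F [-0.3 -0.4  0.1] q6 0.17
top 0.55 [282.0, 322.6, 25.3, 39.5] (array([399.5, 110.1, -16.4]), np.float64(0.062))
top pallet 0.78 [240. 125. 102.  56.] [813.4 173.7] [210.5 115.4] 84.7
top pallet 0.69 [203. 244. 114.  70.] [565.9 253.8] [214.7 112.8] 73.6
side pallet 0.88 [354. 151.  77.  62.] [809.3 169.4] [224.2 122.8] 85.1
side pallet 0.64 [255. 167.  61.  69.] [562.7 246.1] [229.  112.2] 73.0
-0.02 [109 106 108 104 107 109 114  92  45  23  19  23  22  22  22  22  22  21
  21  19  24  23  33  69 106 122 126 121 119 122 120 113 111 110 108 110
 109]
-0.01 [106 108 107 107 107 109 111  93  46  22  22  22  22  23  20  24  26  23
  25  24  24  21  22  58 106 132 121 117 127 118 124 117 114 110 114 111
 111]
0.01 [110 111 112 110 111 113 114  97  46  24  21  22  23  25  25  24  21  22
  21  24  24  21  24  60 104 120 127 141 119 123 122 114 111 110 111 112
 113]
0.02 [109 110 110 106 108 111 111  96  52  25  23  23  24  24  25  26  25  22
  23  21  23  21  28  68 100 115 114 115 121 123 124 118 115 113 114 113
 112]
```

Emit:
{"name": "play_rows", "arguments": {"targets": [[0, [0.46, 2.37, 0], [0, 0, 0.053]], [0, [0.46, 2.37, 0], [0, 0, 0.053]], [0, [0.46, 2.37, 0], [0, 0, 0.053]], [0, [0.46, 2.37, 0], [0, 0, 0.053]], [0, [0.46, 2.37, 0], [0, 0, 0.053]], [0, [0.46, 2.37, 0], [0, 0, 0.053]], [0, [0.46, 2.37, 0], [0, 0, 0.053]], [0, [0.46, 2.37, 0], [0, 0, 0.053]]]}}

```text
t: 17.45
eef_pos: [0.3985, 0.112, 0.1345]
eef_rot: [0.799, 0.601, 0.0, 0.0]
wrist_force: [0.5, -0.3, 1.0]
gripper_width: 1.003
```

Emit:
{"name": "play_rows", "arguments": {"targets": [[0, [0, 0, -2], [0, 0, 0]], [0, [0, 0, -2], [0, 0, 0]], [0, [0, 0, -1.5], [0, 0, 0]], [0, [0, 0, -1], [0, 0, 0]], [0, [0, 0, -0.5], [0, 0, 0]], [0, [0, 0, 0], [0, 0, 0]], [0, [0, 0, 0], [0, 0, 0]], [0, [0, 0, 0], [0, 0, 0]]]}}

```text
t: 18.25
eef_pos: [0.3991, 0.1108, 0.0652]
eef_rot: [0.8, 0.601, 0.001, 0.0]
wrist_force: [0.2, -0.1, -1.1]
gripper_width: 0.999
```

```bash
python3 -c "
from h import *
st()"
```

```text
t18.25 pos [399.1 110.8  65.2] jaw -16.18 z [ 0.002 -0.    -1.   ] w 91.9 F [ 0.2 -0.1 -1.1] q6 0.26
```

Emit:
{"name": "play_rows", "arguments": {"targets": [[0, [0, 0, -2], [0, 0, 0]], [0, [0, 0, -2], [0, 0, 0]], [0, [0, 0, -1.2], [0, 0, 0]], [0, [0, 0, -0.7], [0, 0, 0]], [0, [0, 0, 0], [0, 0, 0]], [1, [0, 0, 0], [0, 0, 0]], [1, [0, 0, 0], [0, 0, 0]], [1, [0, 0, 0], [0, 0, 0]]]}}

```text
t: 19.05
eef_pos: [0.3992, 0.1108, 0.0061]
eef_rot: [0.8, 0.601, 0.001, 0.0]
wrist_force: [-1.2, 0.1, 0.1]
gripper_width: 0.76
```

Emit:
{"name": "play_rows", "arguments": {"targets": [[1, [0, 0, 0], [0, 0, 0]], [1, [0, 0, 0], [0, 0, 0]], [1, [0, 0, 0], [0, 0, 0]], [1, [0, 0, 0], [0, 0, 0]], [1, [0, 0, 1], [0, 0, 0]], [1, [0, 0, 2], [0, 0, 0]], [1, [0, 0, 3], [0, 0, 0]], [1, [0, 0, 3], [0, 0, 0]]]}}

```text
t: 19.85
eef_pos: [0.3976, 0.1108, 0.0963]
eef_rot: [0.8, 0.601, -0.001, -0.0]
wrist_force: [0.1, -0.4, 0.2]
gripper_width: 0.713
```

```bash
python3 -c "
from h import *
st()"
```

```text
t19.85 pos [397.6 110.8  96.3] jaw -16.17 z [-0.001  0.    -1.   ] w 65.6 F [ 0.1 -0.4  0.2] q6 0.26
```

Emit:
{"name": "play_rows", "arguments": {"targets": [[1, [2.1, 1.8, 2], [0, 0, -0.0018]], [1, [2.1, 1.8, 2], [0, 0, -0.0018]], [1, [2.1, 1.8, 0], [0, 0, -0.0018]], [1, [2.1, 1.8, 0], [0, 0, -0.0018]], [1, [2.1, 1.8, 0], [0, 0, -0.0018]], [1, [2.1, 1.8, 0], [0, 0, -0.0018]], [1, [2.1, 1.8, 0], [0, 0, -0.0018]], [1, [2.1, 1.8, 0], [0, 0, -0.0018]]]}}

```text
t: 20.65
eef_pos: [0.5667, 0.2555, 0.1354]
eef_rot: [0.804, 0.595, -0.0, -0.0]
wrist_force: [0.6, 0.7, 0.5]
gripper_width: 0.715
```

Emit:
{"name": "play_rows", "arguments": {"targets": [[1, [0, 0, -1], [0, 0, 0]], [1, [0, 0, -1.5], [0, 0, 0]], [1, [0, 0, -1], [0, 0, 0]], [1, [0, 0, -0.5], [0, 0, 0]], [1, [0, 0, 0], [0, 0, 0]], [1, [0, 0, 0], [0, 0, 0]], [1, [0, 0, 0], [0, 0, 0]], [1, [0, 0, 0], [0, 0, 0]]]}}

```text
t: 21.45
eef_pos: [0.5669, 0.2548, 0.0962]
eef_rot: [0.804, 0.595, 0.001, 0.0]
wrist_force: [1.0, 0.6, -1.3]
gripper_width: 0.719
```

```bash
python3 - <<'E'
from h import *
st()
st()
im={n:read_camera(n) for n in("top","side")}
st()
a=cv2.resize(im["top"][180:300,120:280],None,fx=3.5,fy=3.5,interpolation=2); b=cv2.resize(im["side"][100:220,190:310],None,fx=3.5,fy=3.5,interpolation=2)
o=np.hstack([a,b]); cv2.imwrite("pics/c6.png",cv2.resize(o,(800,int(o.shape[0]*800/o.shape[1])))[:,:,::-1])
E
```

```text
t21.45 pos [566.9 254.8  96.2] jaw -17.00 z [ 0.001  0.    -1.   ] w 66.2 F [ 1.   0.6 -1.3] q6 0.53
t21.45 pos [566.9 254.8  96.2] jaw -17.00 z [ 0.001  0.    -1.   ] w 66.2 F [ 1.   0.6 -1.3] q6 0.53
t21.55 pos [566.7 254.9  95.9] jaw -17.00 z [ 0.001  0.    -1.   ] w 65.6 F [ 0.   0.3 -0.7] q6 0.53
```

View pics/c6.png

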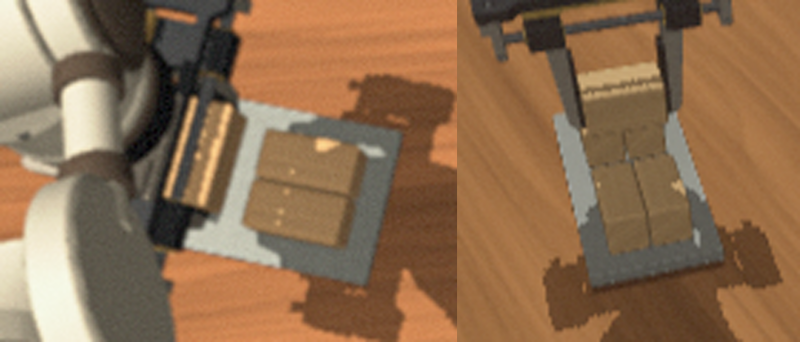

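The blank hangs over the gap, square to the pairs. The right pair is untouched at (305,190) in the crop. I lower in stages and watch the force.

Emit:
{"name": "play_rows", "arguments": {"targets": [[1, [-0.05, 0, -1.5], [0, 0, 0]], [1, [0, 0, -1], [0, 0, 0]], [1, [0, 0, -1], [0, 0, 0]], [1, [0, 0, -1], [0, 0, 0]], [1, [0, 0, 0], [0, 0, 0]], [1, [0, 0, 0], [0, 0, 0]], [1, [0, 0, 0], [0, 0, 0]], [1, [0, 0, 0], [0, 0, 0]]]}}

```text
t: 22.35
eef_pos: [0.5665, 0.2549, 0.0511]
eef_rot: [0.804, 0.595, 0.001, 0.0]
wrist_force: [0.3, 0.5, -0.7]
gripper_width: 0.72
```

Emit:
{"name": "play_rows", "arguments": {"targets": [[1, [0, 0, -0.8], [0, 0, 0]], [1, [0, 0, -0.6], [0, 0, 0]], [1, [0, 0, -0.3], [0, 0, 0]], [1, [0, 0, -0.1], [0, 0, 0]], [1, [0, 0, 0], [0, 0, 0]], [1, [0, 0, 0], [0, 0, 0]], [1, [0, 0, 0], [0, 0, 0]], [1, [0, 0, 0], [0, 0, 0]]]}}

```text
t: 23.15
eef_pos: [0.5661, 0.2549, 0.0326]
eef_rot: [0.804, 0.595, 0.0, 0.0]
wrist_force: [-0.1, 0.8, -1.1]
gripper_width: 0.715
```

```bash
python3 -c "
from h import *
st()"
```

```text
t23.15 pos [566.1 254.9  32.6] jaw -17.00 z [ 0.  0. -1.] w 65.8 F [-0.1  0.8 -1.1] q6 0.53
```

Emit:
{"name": "play_rows", "arguments": {"targets": [[1, [0, 0, -0.1], [0, 0, 0]], [1, [0, 0, -0.05], [0, 0, 0]], [1, [0, 0, -0.05], [0, 0, 0]], [1, [0, 0, 0], [0, 0, 0]], [1, [0, 0, 0], [0, 0, 0]], [1, [0, 0, 0], [0, 0, 0]], [1, [0, 0, 0], [0, 0, 0]], [1, [0, 0, 0], [0, 0, 0]]]}}

```text
t: 23.95
eef_pos: [0.566, 0.2548, 0.0304]
eef_rot: [0.804, 0.595, 0.0, 0.0]
wrist_force: [-0.3, -0.6, -1.0]
gripper_width: 0.718
```

Emit:
{"name": "play_rows", "arguments": {"targets": [[1, [0, 0, -0.05], [0, 0, 0]], [1, [0, 0, -0.03], [0, 0, 0]], [1, [0, 0, 0], [0, 0, 0]], [1, [0, 0, 0], [0, 0, 0]], [1, [0, 0, 0], [0, 0, 0]], [1, [0, 0, 0], [0, 0, 0]], [1, [0, 0, 0], [0, 0, 0]], [1, [0, 0, 0], [0, 0, 0]]]}}

```text
t: 24.75
eef_pos: [0.566, 0.2548, 0.03]
eef_rot: [0.804, 0.595, 0.0, 0.0]
wrist_force: [-2.0, -0.2, 5.1]
gripper_width: 0.717
```

Emit:
{"name": "play_rows", "arguments": {"targets": [[0.15, [0, 0, 0], [0, 0, 0]], [0, [0, 0, 0], [0, 0, 0]], [0, [0, 0, 0], [0, 0, 0]], [0, [0, 0, 1], [0, 0, 0]], [0, [0, 0, 2], [0, 0, 0]], [0, [0, 0, 4], [0, 0, 0]], [0, [0, 0, 4], [0, 0, 0]], [0, [0, 0, 2], [0, 0, 0]]]}}

```text
t: 25.55
eef_pos: [0.568, 0.2553, 0.1648]
eef_rot: [0.804, 0.595, 0.003, 0.001]
wrist_force: [0.5, -0.4, 0.3]
gripper_width: 1.0
```

Emit:
{"name": "play_rows", "arguments": {"targets": [[0.5, [-1.2, -4, 0], [0, 0, 0.017]], [0.78, [-1.2, -4, 0], [0, 0, 0.017]], [0.78, [-1.2, -4, 0], [0, 0, 0.017]], [0.78, [-1.2, -4, 0], [0, 0, 0.017]], [0.78, [-1.2, -4, 0], [0, 0, 0.017]], [0.78, [-1.2, -4, 0], [0, 0, 0.017]], [0.78, [-1.2, -4, 0], [0, 0, 0.017]], [0.78, [-1.2, -4, 0], [0, 0, 0.017]]]}}

```text
t: 26.35
eef_pos: [0.4695, -0.0667, 0.1605]
eef_rot: [0.761, 0.648, 0.0, 0.001]
wrist_force: [-0.6, -0.2, -0.3]
gripper_width: 0.321
```

```bash
python3 - <<'E'
from h import *
st()
im={n:read_camera(n) for n in("top","side")}
a=cv2.resize(im["top"][180:300,120:280],None,fx=3,fy=3,interpolation=2); b=cv2.resize(im["side"][100:220,190:310],None,fx=3,fy=3,interpolation=2)
cv2.imwrite("pics/c7.png",np.hstack([a,b])[:,:580*2][:, :840][:,:800][:,:,::-1])
print(proj("top",[.426,-.228,.062]))
for d in sil("top","blank",10):
    if d['box'][0]<270: print(round(d['p'],2),np.round(d['box']),fitbox({"top":d['region']},(*back("top",[d['box'][:2]],.05)[0,:2],np.radians(-17 if d['box'][3]>d['box'][2] else 73)),.024))
E
```

```text
t26.35 pos [469.5 -66.7 160.5] jaw -9.15 z [ 0.001 -0.001 -1.   ] w 29.5 F [-0.6 -0.2 -0.3] q6 -0.24
[[459.17613213 290.09164814]]
0.65 [202. 240.  30.  37.] (array([568.8, 256.6, -23.7]), np.float64(0.25))
```

View pics/c7.png

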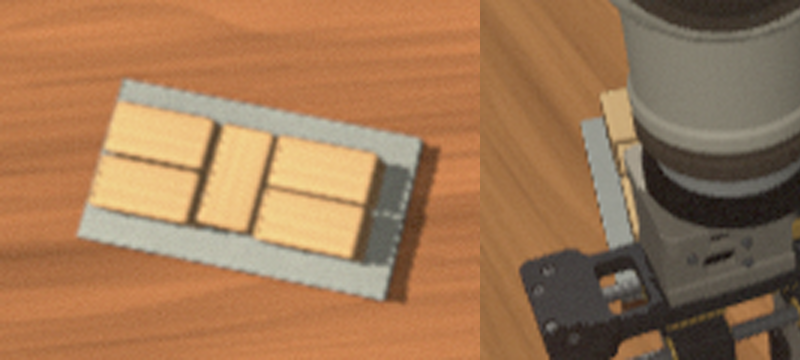

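The blank sits in the gap, level with both pairs and clear on both sides. Next I go back to the handle.

Emit:
{"name": "play_rows", "arguments": {"targets": [[0.78, [-0.73, -2.7, 0], [0, 0, 0.0105]], [0.78, [-0.73, -2.7, 0], [0, 0, 0.0105]], [0.78, [-0.73, -2.7, 0], [0, 0, 0.0105]], [0.78, [-0.73, -2.7, 0], [0, 0, 0.0105]], [0.78, [-0.73, -2.7, 0], [0, 0, 0.0105]], [0.78, [-0.73, -2.7, 0], [0, 0, 0.0105]], [0.78, [0, 0, -2.5], [0, 0, 0]], [0.78, [0, 0, -2.5], [0, 0, 0]]]}}

```text
t: 27.3
eef_pos: [0.4275, -0.2276, 0.1102]
eef_rot: [0.741, 0.672, 0.0, 0.002]
wrist_force: [-0.4, 0.4, -0.5]
gripper_width: 0.218
```

```bash
python3 - <<'E'
from h import *
st()
read_camera("side"); read_camera("top"); st()
E
```

```text
t27.30 pos [ 427.5 -227.6  110.2] jaw -5.61 z [ 0.003 -0.002 -1.   ] w 20.1 F [-0.4  0.4 -0.5] q6 -0.64
t27.40 pos [ 424.7 -224.5  106.7] jaw -5.55 z [-0.005  0.005 -1.   ] w 19.8 F [-0.2  0.1 -0.6] q6 -0.64
```

Emit:
{"name": "play_rows", "arguments": {"targets": [[0.78, [0, 0, -1.5], [0, 0, 0]], [0.78, [0, 0, -1.5], [0, 0, 0]], [0.78, [0, 0, -1], [0, 0, 0]], [0.78, [0, 0, -0.6], [0, 0, 0]], [0.78, [0, 0, -0.6], [0, 0, 0]], [0.78, [0, 0, -0.6], [0, 0, 0]], [0.78, [0, 0, -0.6], [0, 0, 0]], [0.78, [0, 0, 0], [0, 0, 0]]]}}

```text
t: 28.2
eef_pos: [0.4257, -0.2268, 0.0449]
eef_rot: [0.741, 0.672, -0.0, -0.001]
wrist_force: [0.8, 0.1, -0.9]
gripper_width: 0.218
```

Emit:
{"name": "play_rows", "arguments": {"targets": [[1, [0, 0, 0], [0, 0, 0]], [1, [0, 0, 0], [0, 0, 0]], [1, [0, 0, 0], [0, 0, 0]], [1, [0, 0, 0], [0, 0, 0]], [1, [0, 0, 0], [0, 0, 0]], [1, [0.5, -0.05, 0], [0, 0, 0]], [1, [1, -0.1, 0], [0, 0, 0]], [1, [1.5, -0.15, 0], [0, 0, 0]]]}}

```text
t: 29.0
eef_pos: [0.4567, -0.2302, 0.0456]
eef_rot: [0.741, 0.672, -0.0, -0.0]
wrist_force: [-0.9, 0.5, 0.8]
gripper_width: 0.107
```

Emit:
{"name": "play_rows", "arguments": {"targets": [[1, [2, -0.2, 0], [0, 0, 0]], [1, [2, -0.2, 0], [0, 0, 0]], [1, [2, -0.2, 0], [0, 0, 0]], [1, [2, -0.2, 0], [0, 0, 0]], [1, [2, -0.2, 0], [0, 0, 0]], [1, [1.5, -0.15, 0], [0, 0, 0]], [1, [1, -0.1, 0], [0, 0, 0]], [1, [0.3, -0.03, 0], [0, 0, 0]]]}}

```text
t: 29.8
eef_pos: [0.5859, -0.2429, 0.0457]
eef_rot: [0.741, 0.672, 0.0, 0.001]
wrist_force: [-0.6, 1.5, 2.8]
gripper_width: 0.111
```

Emit:
{"name": "play_rows", "arguments": {"targets": [[1, [0.2, -0.02, 0], [0, 0, 0]], [1, [0.1, -0.01, 0], [0, 0, 0]], [1, [0.1, -0.01, 0], [0, 0, 0]], [1, [0.1, -0.01, 0], [0, 0, 0]], [1, [0.1, -0.01, 0], [0, 0, 0]], [1, [0.1, -0.01, 0], [0, 0, 0]], [1, [0, 0, 0], [0, 0, 0]], [1, [0, 0, 0], [0, 0, 0]]]}}

```text
t: 30.6
eef_pos: [0.5913, -0.2434, 0.0457]
eef_rot: [0.741, 0.672, 0.0, 0.0]
wrist_force: [0.0, 3.4, 3.2]
gripper_width: 0.106
```

Emit:
{"name": "play_rows", "arguments": {"targets": [[1, [0.1, -0.01, 0], [0, 0, 0]], [1, [0.1, -0.01, 0], [0, 0, 0]], [1, [0.1, -0.01, 0], [0, 0, 0]], [1, [0, 0, 0], [0, 0, 0]], [1, [0, 0, 0], [0, 0, 0]], [1, [0, 0, 0], [0, 0, 0]], [1, [0, 0, 0], [0, 0, 0]], [1, [0, 0, 0], [0, 0, 0]]]}}

```text
t: 31.4
eef_pos: [0.5944, -0.2438, 0.0457]
eef_rot: [0.741, 0.672, 0.0, 0.0]
wrist_force: [0.5, 4.6, 3.3]
gripper_width: 0.111
```

Emit:
{"name": "play_rows", "arguments": {"targets": [[1, [0.1, -0.01, 0], [0, 0, 0]], [1, [0.1, -0.01, 0], [0, 0, 0]], [1, [0, 0, 0], [0, 0, 0]], [1, [0, 0, 0], [0, 0, 0]], [1, [0, 0, 0], [0, 0, 0]], [1, [0, 0, 0], [0, 0, 0]], [1, [0, 0, 0], [0, 0, 0]], [1, [0, 0, 0], [0, 0, 0]]]}}

```text
t: 32.2
eef_pos: [0.5964, -0.244, 0.0457]
eef_rot: [0.741, 0.672, 0.0, 0.0]
wrist_force: [-0.0, 4.8, 5.4]
gripper_width: 0.105
```

Emit:
{"name": "play_rows", "arguments": {"targets": [[1, [0.1, -0.01, 0], [0, 0, 0]], [1, [0.1, -0.01, 0], [0, 0, 0]], [1, [0, 0, 0], [0, 0, 0]], [1, [0, 0, 0], [0, 0, 0]], [1, [0, 0, 0], [0, 0, 0]], [1, [0, 0, 0], [0, 0, 0]], [1, [0, 0, 0], [0, 0, 0]], [1, [0, 0, 0], [0, 0, 0]]]}}

```text
t: 33.0
eef_pos: [0.5984, -0.2442, 0.0457]
eef_rot: [0.741, 0.672, 0.0, 0.0]
wrist_force: [0.9, 5.5, 3.7]
gripper_width: 0.109
```

Emit:
{"name": "play_rows", "arguments": {"targets": [[1, [0.1, -0.01, 0], [0, 0, 0]], [1, [0.1, -0.01, 0], [0, 0, 0]], [1, [0, 0, 0], [0, 0, 0]], [1, [0, 0, 0], [0, 0, 0]], [1, [0, 0, 0], [0, 0, 0]], [1, [0, 0, 0], [0, 0, 0]], [1, [0, 0, 0], [0, 0, 0]], [1, [0, 0, 0], [0, 0, 0]]]}}

```text
t: 33.8
eef_pos: [0.6004, -0.2444, 0.0457]
eef_rot: [0.741, 0.672, 0.0, 0.0]
wrist_force: [-0.3, 5.4, 5.0]
gripper_width: 0.107
```

Emit:
{"name": "play_rows", "arguments": {"targets": [[1, [0.1, -0.01, 0], [0, 0, 0]], [1, [0.1, -0.01, 0], [0, 0, 0]], [1, [0, 0, 0], [0, 0, 0]], [1, [0, 0, 0], [0, 0, 0]], [1, [0, 0, 0], [0, 0, 0]], [1, [0, 0, 0], [0, 0, 0]], [1, [0, 0, 0], [0, 0, 0]], [1, [0, 0, 0], [0, 0, 0]]]}}

```text
t: 34.6
eef_pos: [0.6003, -0.2444, 0.0457]
eef_rot: [0.741, 0.672, -0.001, -0.002]
wrist_force: [-7.6, 5.7, 9.2]
gripper_width: 0.106
```

Emit:
{"name": "play_rows", "arguments": {"targets": [[1, [0.1, -0.01, 0], [0, 0, 0]], [1, [0, 0, 0], [0, 0, 0]], [0.8, [0, 0, 0], [0, 0, 0]], [0.8, [0, 0, 0], [0, 0, 0]], [0.8, [0, 0, 0], [0, 0, 0]], [0.8, [-0.2, 0.02, 0], [0, 0, 0]], [0.8, [0, 0, 0], [0, 0, 0]], [0.8, [0, 0, 0], [0, 0, 0]]]}}

```text
t: 35.4
eef_pos: [0.6011, -0.2448, 0.0455]
eef_rot: [0.741, 0.672, -0.0, 0.0]
wrist_force: [0.5, -0.1, -0.3]
gripper_width: 0.196
```

Emit:
{"name": "play_rows", "arguments": {"targets": [[0.8, [0, 0, 0.5], [0, 0, 0]], [0.8, [0, 0, 1], [0, 0, 0]], [0.8, [0, 0, 2], [0, 0, 0]], [0.8, [0, 0, 4], [0, 0, 0]], [0.8, [0, 0, 4], [0, 0, 0]], [0.8, [0, 0, 4], [0, 0, 0]], [0.8, [-3, 3, 1], [0, 0, 0]], [0.8, [-3, 3, 0], [0, 0, 0]]]}}

```text
t: 36.2
eef_pos: [0.5425, -0.1856, 0.215]
eef_rot: [0.741, 0.671, 0.001, 0.004]
wrist_force: [-0.2, 0.4, 0.3]
gripper_width: 0.2
```

Emit:
{"name": "play_rows", "arguments": {"targets": [[0.8, [-3, 3, 0], [0, 0, 0]], [0.8, [-3, 3, 0], [0, 0, 0]], [0.8, [-3, 3, 0], [0, 0, 0]], [0.8, [-2, 3, 0], [0, 0, 0]], [0.8, [0, 3, 0], [0, 0, 0]], [0.8, [0, 2, 0], [0, 0, 0]], [0.8, [0, 0, 0], [0, 0, 0]], [0.8, [0, 0, 0], [0, 0, 0]]]}}

```text
t: 37.0
eef_pos: [0.4314, -0.0149, 0.2114]
eef_rot: [0.74, 0.672, 0.0, 0.001]
wrist_force: [-0.2, -0.8, 0.3]
gripper_width: 0.197
```

```bash
python3 - <<'E'
from h import *
st()
im={n:read_camera(n) for n in("top","side")}
cv2.imwrite("pics/f_top.png",im["top"][:,:,::-1])
for n,t,z in(("top","glue",0),("top","spanner",.005),("top","tape",.16),("side","tape",.16),("side","glue",0)):
    for d in sil(n,t,1): print(n,t,np.round(d['box']),*rect(n,d['region'],z))
for d in sil("top","blank",10)+sil("top","laid0",10):
    if d['box'][0]<270: 
        x,y=back("top",[d['box'][:2]],.05)[0,:2]
        print(round(d['p'],2),np.round(d['box']),*[fitbox({"top":d['region']},(x,y,np.radians(a)),.024) for a in(-17,73)])
E
```

```text
t37.00 pos [431.4 -14.9 211.4] jaw -5.54 z [ 0.001 -0.001 -1.   ] w 18.2 F [-0.2 -0.8  0.3] q6 -0.22
top glue [328. 165.  29.  38.] [711.4  -9. ] [56.  85.8] 84.6
top spanner [231. 237.  40.  23.] [574.8 206.3] [80.1 41.9] 73.4
top tape [484.  98.  43.  47.] [ 762.8 -302.5] [65.  68.2] 43.6
side tape [523. 268.  42.  54.] [ 751.6 -317.7] [90.9 61.8] 45.5
side glue [358. 199.  26.  53.] [736.4  37.8] [165.2  57. ] 44.5
0.92 [201. 240.  27.  37.] (array([567.4, 256.1, -19.2]), np.float64(0.219)) (array([567.1, 256.3, 159.1]), np.float64(0.216))
0.92 [170. 244.  36.  27.] (array([ 564.9,  313.1, -106.7]), np.float64(0.12)) (array([565.2, 313.6,  73.5]), np.float64(0.124))
0.61 [223. 257.  43.  28.] (array([ 533.9,  208.7, -107.4]), np.float64(0.064)) (array([533.6, 208.3,  73. ]), np.float64(0.063))
0.61 [176. 226.  40.  28.] (array([ 599.7,  304. , -106.4]), np.float64(0.144)) (array([599.4, 302.2,  73.1]), np.float64(0.143))
0.6 [230. 236.  37.  23.] (array([ 567. ,  197.1, -108.6]), np.float64(0.092)) (array([567.4, 197.5,  72.5]), np.float64(0.09))
```

View pics/f_top.png

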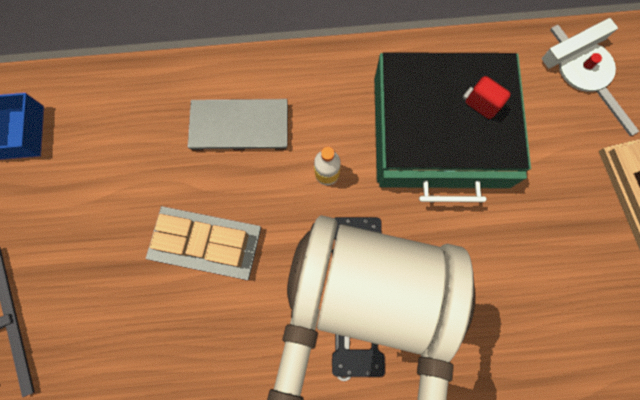

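The final picture shows the drawer front flush, with the handle at (453,199) and no plywood visible. The layer is complete at (203,243), and the glue and tape have not moved. The spanner is hidden beneath the raised arm.

```bash
python3 -c "
from bench import *
print(sign_off())"
```

```text
the job is handed in; nothing more can be done
None
```

The blank is in the gap of the layer, the drawer is shut, and the job was handed in at about 37 s of the 72 s allowed.

- **Order of work:** I opened the drawer by its handle and lifted the blank out across its width. I stood it on the bench and let go, then took it again by its two ends. I lowered it into the gap until the wrist force showed contact (about 5 N up), released it, and pushed the drawer in until it met its stop.
- **Blank and layer:** in the last picture the blank lies crosswise between the pairs with its ends level. The four laid blanks fit within about 2 mm of where they were before.
- **Drawer:** the handle stopped moving at x = 0.600 m with about 8 N of push. That is 8 mm further in than at the start, and no gap shows at the front.
- **Tape measure and glue bottle:** both are where they were, to about 1 mm.

**Weaker checks:**
- The spanner was hidden under the raised arm in the last picture, and the detector reported a laid blank in its place. I did not re-measure it, but the arm never came near it at low height.
- The outline fit of the placed blank was poor (about 22% mismatch, because its neighbours hide its sides). For its exact position I rely on the picture and the arm's own reading at release.
- The side camera put the laid blanks 2–5 mm further in y than the top camera did, and I used the top camera.

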